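# Weigh the open tray of sample vials

### The arm

A 6-joint arm with a two-finger parallel gripper is mounted at the origin on the work surface. World frame = base frame: x ahead of the robot, y to its left, z up, the work surface at z = 0. Lengths are in m, angles in rad, forces in N, time in s.
With the tool pointing down it reaches from about 0.35 to 0.775 m from the base axis. Payload 7.3 kg.
Tool frame: the origin (TCP) lies on the centre line of the jaws, within the pads' length; the fingertips stand 17 mm ahead of it and the grasp point (between the pads) lies 2 mm behind it; z points along the fingers, y is the direction in which the jaws open and shut (so a half turn about z gives the same grasp; the last joint's range is limited). The gripper opens to 92 mm and grips with 3 to 60 N. Pads are 19 mm wide; open, the fingers measure 130 mm over their backs; the gripper's body (75 mm by 190 mm) begins 47 mm behind the grasp point.
Start: joints at [-1.32, 0.342, 1.524, -0, 1.275, -0.146], TCP at [0.203, -0.484, 0.244] pointing down, gripper open.
Joint ranges: [-2.53, 2.53], [-0.77, 2.02], [0.04, 2.7], [-1, 4.14], [0.28, 2.66], [-3.11, 3.11]. Speed limits (rad/s): [2.57, 2.57, 3.14, 3.14, 3.14, 3.14].

### API

Orientations are given as [roll, pitch, yaw] about the fixed x, y, z axes, in that order (R = Rz(yaw) Ry(pitch) Rx(roll)).
In Python, from cell import * gives the robot as it stands.
- The arm moves only by the shell command python3 -m creep 'ROWS' [FORCE]. ROWS is a JSON object of lists of equal length, an entry for each row: "linear": the shift along the tool's x, y, z in m, a list of three; "rot": the turn, a rotation vector about the tool's x, y, z in rad, a list of three; "claw": the opening in per cent of the stroke, from 0 (shut) to 100 (fully open). A call has 1 to 10 rows; each row is the pose to reach, as a shift and turn from the pose commanded when the call began, along the tool's axes at that moment; what a row does not reach only later rows make up. A row lasts 1/12 s, in which the tool goes at most 41.7 mm and 7.16 degrees, less where a joint would pass 70% of its speed; a pose out of reach is approached as far as the arm can. A call with a gripper value outside its range is refused whole. The fingers move at their own pace and stop on an object; FORCE is the grip in N (left out, the last holds). Time passes only in rows, so rows that repeat a pose let the fingers close. It gives the time, the measured TCP pose, the force and the opening at its end, in the units of the state.
- get_obs(): the state, without advancing time (a new reading comes with each control period).
- read_camera(name): name is "scene" or "top" or "wrist"; returns (picture, depth): 400x640x3 uint8, red, green, blue; 400x640 float32, m along the optical axis (not along the pixel's ray), 0 where there is no reading.
- camera_model(name): a dict with "fx", "fy", "cx", "cy" (pixels), "R" (3x3) and "t" (3): a world point X has camera coordinates R X + t; the wrist camera has in their place "mount" (4x4, takes a point from camera to tool coordinates, whose origin is the TCP and whose axes are the flange's). Camera axes: x right, y down, z forward; pixel columns grow to the right and rows downward; lengths in m; the calibration is good to about 2 mm. A picture is of the moment at which its call begins: read the wrist's pose just before it. camera_model takes no time and is no camera call.
- hand_in(): hands the job in, once; it reports no verdict.
The state is a dict: "time": time; "joints": joint angles; "joint_velocities": joint speeds; "tau": joint torques, N m; "tcp_pos": TCP position; "eef_rot": TCP orientation; "contact_force": force on the tool from outside, world axes, zero at the start; "moment": the same for the moment, N m; "gripper_width": finger opening in m.
Only numpy, scipy, OpenCV 4.12 (cv2) and the standard library are available. Lean on these libraries where they do the work, as an engineer would, in place of code of your own. Each camera call takes 0.05 s, during which the arm holds its last target. There are 200 camera calls.

### The job

Pick up the small open white plastic tray that holds the two sample vials, carry it level with both vials lying loose inside, and set it down gently in the middle of the round pan of the laboratory balance, not on the square-plated slide warmer. Let go and leave the tray standing flat on the pan with both vials still in it.

Things in the scene. Friction and masses are not known exactly. Their poses are not given: they have to be found in the camera images.
- tray_center (a point): Centre (half-way up, 17.5 mm above its underside) of the loose open-topped white plastic tray that holds the two vials: 110 mm long (its x axis) by 60 mm wide (its y axis) by 35 mm high (z up), walls and floor 3 mm thick, about 0.12 kg. It stands on the bench and can be gripped from above across its 60 mm width, fingers outside the two long walls. An identical but empty tray stands elsewhere on the bench and is not wanted.
- vial1_center (a point): Centre of the first vial: amber glass, white cap, a plain cylinder 16 mm in diameter and 45 mm long (along its x axis), lying loose on the tray's floor and free to roll there; about 14 g.
- vial2_center (a point): Centre of the second vial, the same as the first, lying beside it in the tray.
- pan_center (a point): Centre of the upper face of the balance's fixed, flat round steel pan, 150 mm in diameter, which lies 60 mm above the bench; z up. The balance is a low white box with a display on its robot side, about 220 mm (x) by 180 mm (y), nothing on it higher than the pan. On the opposite side of the bench stands a similar grey slide warmer with a square dark plate.
There are look-alikes about, which are no part of the job. Leave any purple look-alike of the part that bears vial1_center alone. What is shaped like the part that bears vial2_center but pink is not meant.

How it is judged:
By the outcome, as a careful person would: the job done as asked, in the order asked, and still so for the second after the job is handed in, with the robot touching nothing.
It also fails if it takes over 40 s, if anything falls off the work surface, if the arm or the gripper's body presses on something with over 40 N, if the wrist force passes 120 N, or if a joint passes its speed limit or range.

## Working session

There is one attempt and no reset: what is moved stays moved. The work goes in short steps, Python scripts to look and compute and a shell command to move; the robot and the scene stay as the last step left them, time stands still between calls to the robot, and variables do not carry over. Pictures are saved under pics/ and viewed, about 8 in all and at most 12, crops included, and the job is handed in when it is done.

```bash
mkdir -p pics; python3 - <<'E'
from cell import *
import cv2,numpy as np
o=get_obs();print(o)
for n in("top","scene"):
    p,d=read_camera(n);cv2.imwrite(f"pics/{n}0.png",p[:,:,::-1]);np.save(f"{n}0.npy",d);print(camera_model(n))
E
```

```text
{'time': 0.0, 'joints': array([-1.32000381e+00,  3.42700564e-01,  1.52502268e+00,  1.81076788e-05,
        1.27543533e+00, -1.46006563e-01]), 'joint_velocities': array([-0.00022591, -0.00077829,  0.00088792,  0.00093235, -0.00047269,
        0.00074633]), 'tau': array([-1.01857040e-03, -4.31249356e+01, -2.44216096e+01,  7.16721453e-02,
        5.60266385e-02, -1.13849144e-04]), 'tcp_pos': array([ 0.20281896, -0.48381315,  0.24305449]), 'eef_rot': array([-3.14004592e+00, -2.44953419e-04,  3.96793604e-01]), 'contact_force': array([-0.13475001, -0.35685325, -0.42928969]), 'moment': array([ 0.02394377, -0.04172203, -0.00186468]), 'gripper_width': 0.09169389697819656}
{'fx': 464.2485560529208, 'fy': 464.2485560529208, 'cx': 310.15092630735694, 'cy': 192.94486973957265, 'R': array([[-0.0293455 , -0.99954379, -0.00714525],
       [-0.99545627,  0.02987182, -0.09041285],
       [ 0.09058505,  0.00445957, -0.99587874]]), 't': array([0.02409795, 0.46421711, 1.01516887])}
{'fx': 422.16856103549117, 'fy': 422.16856103549117, 'cx': 323.9971568848762, 'cy': 201.52862972384872, 'R': array([[ 0.79703168,  0.60391984,  0.00461734],
       [ 0.39563457, -0.51633729, -0.75951899],
       [-0.45630448,  0.60718747, -0.65046875]]), 't': array([-0.38053666, -0.15021141,  1.33519275])}
```

View pics/top0.png

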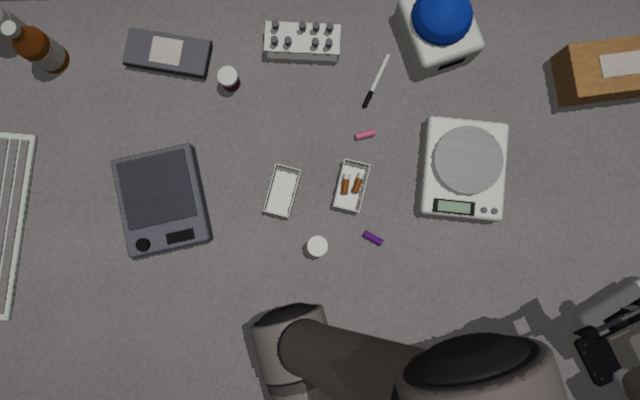

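View pics/scene0.png

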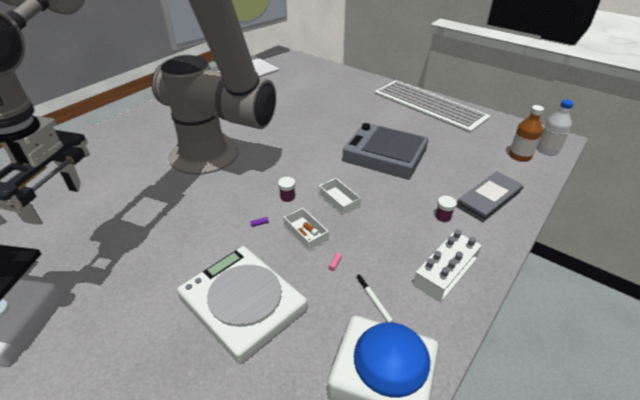

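The top view shows the tray with two amber vials at about (351,186), the empty tray at (282,191), the balance pan at (468,159) and the warmer at (160,200). I'll take an enlarged crop for the corners.

```bash
cat > h.py <<'E'
from cell import *
import numpy as np, cv2
def ray(n,u,v,z):
    m=camera_model(n);R=np.array(m["R"]);t=np.array(m["t"])
    c=-R.T@t; d=R.T@np.array([(u-m["cx"])/m["fx"],(v-m["cy"])/m["fy"],1])
    return c+d*(z-c[2])/d[2]
E
python3 - <<'E'
import cv2
a=cv2.imread("pics/top0.png")[145:225,320:400]
cv2.imwrite("pics/crop1.png",cv2.resize(a,None,fx=7,fy=7,interpolation=cv2.INTER_CUBIC))
from h import *
P=cv2.imread("pics/top0.png")
print(ray("top",468,159.5,.06))
for u,v in((434,159.5),(503,159.5),(468,126),(468,194)):print(ray("top",u,v,.06))
d=np.load("top0.npy");print(d[159,468],d[186,351])
E
```

```text
[ 0.52338153 -0.33230832  0.06      ]
[ 0.52561524 -0.2591464   0.06      ]
[ 0.52108458 -0.40754147  0.06      ]
[ 0.59679614 -0.33671919  0.06      ]
[ 0.44877819 -0.32782603  0.06      ]
1.0033153 1.0561427
```

View pics/crop1.png

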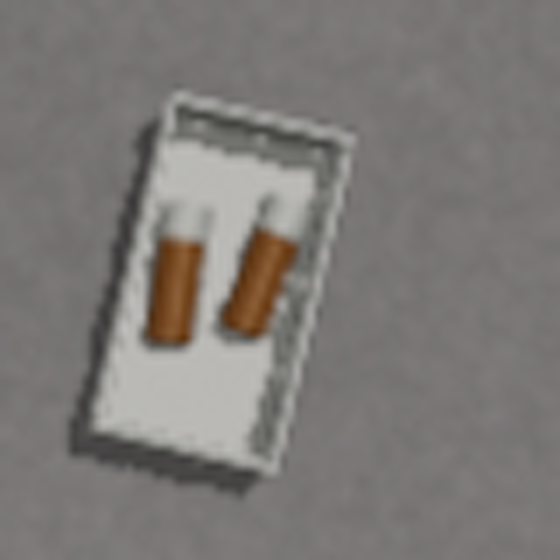

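The crop shows the tray rim corners at about (172,92), (355,137), (275,473) and (90,432), with the vials lying loose mid-tray and clear of the walls.

```bash
python3 - <<'E'
from h import *
c=[ray("top",320+(u+.5)/7-.5,145+(v+.5)/7-.5,.035) for u,v in((172,92),(355,137),(275,473),(90,432))]
c=np.array(c);m=c.mean(0);l=(c[0]+c[1]-c[2]-c[3])/2;w=(c[0]+c[3]-c[1]-c[2])/2
print(m,np.linalg.norm(l),np.linalg.norm(w),np.arctan2(l[1],l[0]),np.arctan2(-w[0],w[1]))
from scipy.spatial.transform import Rotation as Ro
o=get_obs();R=Ro.from_euler('xyz',o['eef_rot']);yaw=np.arctan2(l[1],l[0])
print("shift tool",R.inv().apply([m[0],m[1],.15]-o['tcp_pos']),"rot",(R.inv()*Ro.from_euler('xyz',[np.pi,0,yaw])).as_rotvec(),yaw,R.inv().apply([.523,-.332,.2]-o['tcp_pos']))
E
```

```text
[ 0.47840604 -0.08124743  0.035     ] 0.11020945134480425 0.05938538228711734 -0.2707611432639615 -0.2615863691899764
shift tool [ 0.40976413 -0.26470576  0.09353889] rot [-1.37850316e-03  2.90927511e-04  6.67585371e-01] -0.2707611432639615 [ 0.35398782 -0.01627207  0.04318833]
```

```bash
python3 -m creep '{"linear":[[0.02,-0.013,0],[0.05,-0.032,0],[0.08,-0.052,0],[0.11,-0.071,0],[0.14,-0.09,0],[0.17,-0.11,0],[0.20,-0.129,0],[0.23,-0.149,0],[0.255,-0.165,0],[0.27,-0.174,0]],"rot":[[0,0,0.06],[0,0,0.12],[0,0,0.19],[0,0,0.26],[0,0,0.33],[0,0,0.4],[0,0,0.47],[0,0,0.54],[0,0,0.61],[0,0,0.667]],"claw":[100,100,100,100,100,100,100,100,100,100]}' 20
python3 - <<'E'
from h import *
from scipy.spatial.transform import Rotation as Ro
o=get_obs();R=Ro.from_euler('xyz',o['eef_rot']);print(o['tcp_pos'],o['eef_rot'])
print("shift tool",R.inv().apply(np.array([.4784,-.0812,.15])-o['tcp_pos']),(R.inv()*Ro.from_euler('xyz',[np.pi,0,-.268])).as_rotvec())
E
```

```text
time: 0.93
tcp_pos: [0.3856, -0.2167, 0.2436]
eef_rot: [-3.141, 0.0, -0.272]
contact_force: [0.3, -0.5, -0.0]
gripper_width: 0.092
[ 0.38564476 -0.21665701  0.24357785] [-3.14068476e+00  3.38521837e-04 -2.71733426e-01]
shift tool [ 0.05302657 -0.15529735  0.09370093] [-0.00090853  0.00033683 -0.00373358]
```

```bash
python3 -m creep '{"linear":[[0.005,-0.015,0],[0.012,-0.036,0.01],[0.019,-0.057,0.02],[0.027,-0.078,0.035],[0.034,-0.099,0.05],[0.041,-0.12,0.065],[0.047,-0.138,0.08],[0.051,-0.15,0.09],[0.053,-0.155,0.094],[0.053,-0.155,0.094]],"rot":[[0,0,0],[0,0,0],[0,0,0],[0,0,0],[0,0,0],[0,0,0],[0,0,0],[0,0,0],[0,0,0],[0,0,0]],"claw":[100,100,100,100,100,100,100,100,100,100]}'
python3 - <<'E'
from h import *
o=get_obs();p,d=read_camera("wrist");print(o['tcp_pos'],o['eef_rot'],camera_model("wrist"))
cv2.imwrite("pics/w1.png",p[:,:,::-1]);np.save("w1.npy",d)
E
```

```text
time: 1.77
tcp_pos: [0.4769, -0.0833, 0.1486]
eef_rot: [-3.141, 0.002, -0.269]
contact_force: [-1.1, 0.5, 0.8]
gripper_width: 0.0915
[ 0.47691233 -0.0832594   0.14864693] [-3.14148169e+00  2.35236211e-03 -2.68578865e-01] {'fx': 323.12930700779316, 'fy': 323.12930700779316, 'cx': 321.18309118381785, 'cy': 198.94318429665495, 'mount': array([[ 9.96818588e-05, -9.68845970e-01, -2.47664041e-01,
         6.63517589e-02],
       [ 9.99999454e-01,  3.54089416e-04, -9.82687266e-04,
        -4.89551718e-04],
       [ 1.03976781e-03, -2.47663808e-01,  9.68845476e-01,
        -1.40974002e-01],
       [ 0.00000000e+00,  0.00000000e+00,  0.00000000e+00,
         1.00000000e+00]])}
```

View pics/w1.png

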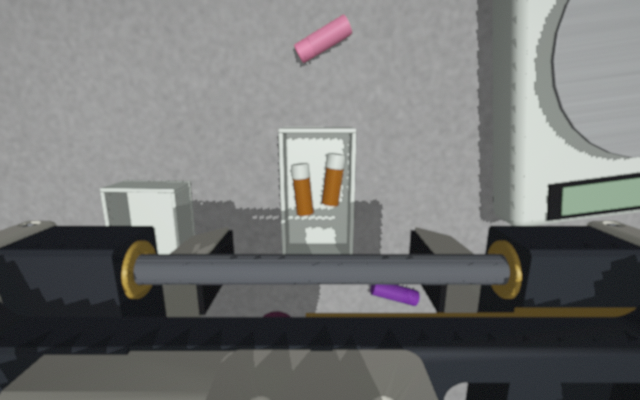

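The wrist view shows the wanted tray square to the tool. Its far rim corners are at (279,129) and (355,129), both vials are inside, and the neighbours are clear of the fingers.

```bash
cat >> h.py <<'E'
from scipy.spatial.transform import Rotation as Ro
def wray(o,u,v,z):
    m=camera_model("wrist");M=np.array(m["mount"]);R=Ro.from_euler('xyz',o['eef_rot']).as_matrix()
    c=R@M[:3,3]+o['tcp_pos'];d=R@M[:3,:3]@np.array([(u-m["cx"])/m["fx"],(v-m["cy"])/m["fy"],1])
    return c+d*(z-c[2])/d[2]
E
python3 - <<'E'
from h import *
o=get_obs();R=Ro.from_euler('xyz',o['eef_rot'])
for u,v,z in((279,129.,.035),(355,129,.035),(280,240,.035),(354,240,.035)):print(R.inv().apply(wray(o,u,v,z)-o['tcp_pos']))
d=np.load("w1.npy");print(o['tcp_pos'],d[150,317])
E
```

```text
[ 0.05686983 -0.03335861  0.11435583]
[0.05687752 0.02537889 0.11436735]
[-0.03469842 -0.03547993  0.11445828]
[-0.03467137  0.02692782  0.1144705 ]
[ 0.47695663 -0.08402822  0.14942619] 0.2841574
```

```bash
python3 -m creep '{"linear":[[0.001,-0.002,0.01],[0.002,-0.004,0.025],[0.002,-0.004,0.042],[0.002,-0.004,0.059],[0.002,-0.004,0.076],[0.002,-0.004,0.092],[0.002,-0.004,0.105],[0.002,-0.004,0.115],[0.002,-0.004,0.121],[0.002,-0.004,0.123]],"rot":[[0,0,0],[0,0,0],[0,0,0],[0,0,0],[0,0,0],[0,0,0],[0,0,0],[0,0,0],[0,0,0],[0,0,0]],"claw":[100,100,100,100,100,100,100,100,100,100]}' 20
python3 -m creep '{"linear":[[0,0,0],[0,0,0],[0,0,0],[0,0,0],[0,0,0],[0,0,0],[0,0,0],[0,0,0],[0,0,0],[0,0,0]],"rot":[[0,0,0],[0,0,0],[0,0,0],[0,0,0],[0,0,0],[0,0,0],[0,0,0],[0,0,0],[0,0,0],[0,0,0]],"claw":[88,83,78,74,70,67,64,61,58,55]}' 20
```

```text
time: 2.65
tcp_pos: [0.4798, -0.0812, 0.0261]
eef_rot: [3.142, 0.001, -0.271]
contact_force: [-0.5, 0.4, -0.5]
gripper_width: 0.0918
time: 3.48
tcp_pos: [0.4802, -0.0808, 0.0269]
eef_rot: [3.142, -0.0, -0.27]
contact_force: [-0.4, 0.7, 2.2]
gripper_width: 0.0599
```

```bash
python3 -m creep '{"linear":[[0,0,-0.002],[0,0,-0.006],[0,0,-0.013],[0,0,-0.023],[0,0,-0.035],[0,0,-0.047],[0,0,-0.059],[0,0,-0.069],[0,0,-0.076],[0,0,-0.08]],"rot":[[0,0,0],[0,0,0],[0,0,0],[0,0,0],[0,0,0],[0,0,0],[0,0,0],[0,0,0],[0,0,0],[0,0,0]],"claw":[50,50,50,50,50,50,50,50,50,50]}' 20
python3 -m creep '{"linear":[[0,0,-0.001],[0,0,-0.005],[0,0,-0.01],[0,0,-0.015],[0,0,-0.019],[0,0,-0.02],[0,0,-0.02]],"rot":[[0,0,0],[0,0,0],[0,0,0],[0,0,0],[0,0,0],[0,0,0],[0,0,0]],"claw":[50,50,50,50,50,50,50]}'
python3 - <<'E'
from h import *
o=get_obs();p,d=read_camera("wrist");cv2.imwrite("pics/w2.png",p[:,:,::-1])
R=Ro.from_euler('xyz',o['eef_rot']);print(o['tcp_pos'],o['contact_force'],R.inv().apply([.523,-.332,o['tcp_pos'][2]]-o['tcp_pos']))
E
```

```text
time: 4.32
tcp_pos: [0.4806, -0.081, 0.1082]
eef_rot: [3.141, -0.002, -0.27]
contact_force: [-0.2, -0.0, -1.1]
gripper_width: 0.0598
time: 4.9
tcp_pos: [0.4803, -0.0809, 0.127]
eef_rot: [3.141, -0.001, -0.27]
contact_force: [-0.2, 0.7, -1.0]
gripper_width: 0.0598
[ 0.48032972 -0.08089386  0.12702466] [-0.17519445  0.71235117 -1.01023796] [1.08146814e-01 2.30606389e-01 9.25634875e-05]
```

View pics/w2.png

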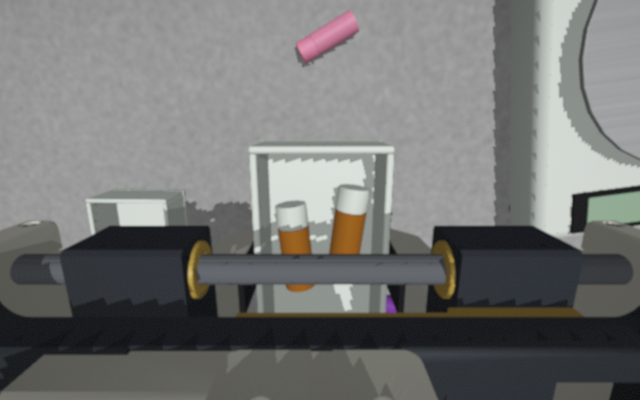

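The tray is held level with both vials in it and the far rim at (250–393,148). Next is a gentle carry to above the pan.

```bash
python3 -m creep '{"linear":[[0.001,0.003,0],[0.004,0.009,0],[0.009,0.019,0],[0.015,0.032,0],[0.022,0.046,0],[0.028,0.06,0],[0.035,0.074,0],[0.041,0.088,0],[0.047,0.101,0],[0.053,0.113,0]],"rot":[[0,0,0],[0,0,0],[0,0,0],[0,0,0],[0,0,0],[0,0,0],[0,0,0],[0,0,0],[0,0,0],[0,0,0]],"claw":[50,50,50,50,50,50,50,50,50,50]}' 20
python3 -m creep '{"linear":[[0.006,0.012,0],[0.012,0.025,0],[0.018,0.038,0],[0.024,0.052,0],[0.031,0.066,0],[0.038,0.08,0],[0.044,0.094,0],[0.049,0.106,0],[0.053,0.114,0],[0.055,0.117,0]],"rot":[[0,0,0],[0,0,0],[0,0,0],[0,0,0],[0,0,0],[0,0,0],[0,0,0],[0,0,0],[0,0,0],[0,0,0]],"claw":[50,50,50,50,50,50,50,50,50,50]}'
python3 -m creep '{"linear":[[0,0,0],[0,0,0]],"rot":[[0,0,0],[0,0,0]],"claw":[50,50]}'
python3 - <<'E'
from h import *
o=get_obs();p,d=read_camera("wrist");p2,d2=read_camera("top")
cv2.imwrite("pics/c3.png",np.vstack([p[:,:,::-1][:250],cv2.resize(p2[90:240,380:560,::-1],(420,350)) if 0 else np.pad(cv2.resize(p2[90:240,380:560,::-1],(420,350)),((0,0),(0,220),(0,0)))]))
R=Ro.from_euler('xyz',o['eef_rot']);print(o['tcp_pos'],o['eef_rot'],R.inv().apply([.523,-.332,o['tcp_pos'][2]]-o['tcp_pos']))
E
```

```text
time: 5.78
tcp_pos: [0.5011, -0.2057, 0.1266]
eef_rot: [3.141, 0.0, -0.271]
contact_force: [0.8, -0.4, -1.3]
gripper_width: 0.0599
time: 6.62
tcp_pos: [0.5228, -0.333, 0.1265]
eef_rot: [3.141, -0.0, -0.271]
contact_force: [-0.0, 0.8, -2.3]
gripper_width: 0.06
time: 6.78
tcp_pos: [0.5227, -0.331, 0.1265]
eef_rot: [-3.141, 0.001, -0.27]
contact_force: [0.3, 1.0, -2.5]
gripper_width: 0.0597
[ 0.52273136 -0.33096489  0.12651867] [-3.14111179e+00  5.77920686e-04 -2.70164979e-01] [ 5.35152006e-04  9.25866606e-04 -7.54494265e-07]
```

View pics/c3.png

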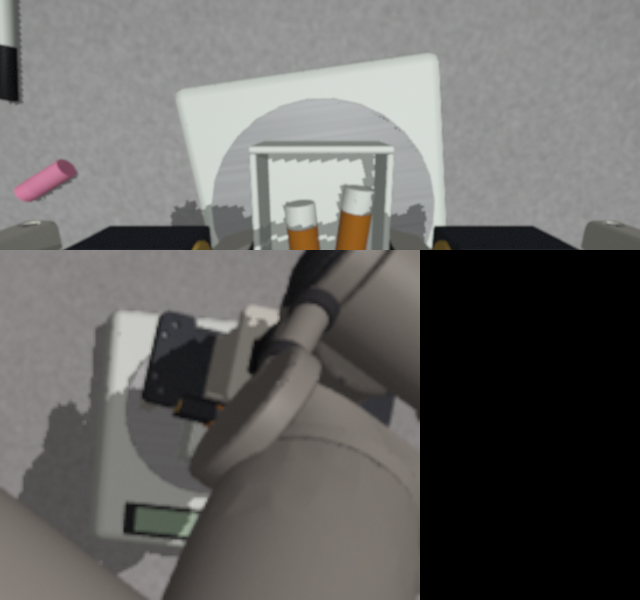

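Wrist view: the tray with both vials sits over the round pan. The pan's far edge is at about (324,98) and its sides at u≈213 and 435, so it's centred sideways. I'll check fore-aft.

```bash
python3 - <<'E'
from h import *
o=get_obs();R=Ro.from_euler('xyz',o['eef_rot'])
for u,v,z in((324,98,.06),(213,200,.06),(435,200,.06),(250,148,.136),(393,148,.136)):print(R.inv().apply(wray(o,u,v,z)-o['tcp_pos']))
E
```

```text
[0.07726564 0.00102344 0.0666489 ]
[ 0.0125126  -0.07255208  0.06670405]
[0.0125794  0.0748201  0.06665563]
[ 0.05394809 -0.02940493 -0.00932996]
[ 0.05396125  0.02839323 -0.00934894]
```

```bash
python3 -m creep '{"linear":[[0.001,0.001,0.002],[0.002,0.001,0.006],[0.002,0.001,0.011],[0.002,0.001,0.016],[0.002,0.001,0.021],[0.002,0.001,0.026],[0.002,0.001,0.030],[0.002,0.001,0.033],[0.002,0.001,0.035],[0.002,0.001,0.036]],"rot":[[0,0,0],[0,0,0],[0,0,0],[0,0,0],[0,0,0],[0,0,0],[0,0,0],[0,0,0],[0,0,0],[0,0,0]],"claw":[50,50,50,50,50,50,50,50,50,50]}' 20
python3 -m creep '{"linear":[[0,0,0.0005],[0,0,0.001],[0,0,0.0015],[0,0,0.002],[0,0,0.0025],[0,0,0.003],[0,0,0.003],[0,0,0.003]],"rot":[[0,0,0],[0,0,0],[0,0,0],[0,0,0],[0,0,0],[0,0,0],[0,0,0],[0,0,0]],"claw":[50,50,50,50,50,50,50,50]}'
```

```text
time: 7.72
tcp_pos: [0.5244, -0.3328, 0.0904]
eef_rot: [-3.142, 0.0, -0.27]
contact_force: [0.6, -0.1, -1.5]
gripper_width: 0.0597
time: 8.38
tcp_pos: [0.5245, -0.3328, 0.0877]
eef_rot: [3.142, -0.0, -0.27]
contact_force: [0.8, 0.8, -1.6]
gripper_width: 0.0598
```

Not touching yet; I'll creep down until the force rises.

```bash
python3 -m creep '{"linear":[[0,0,0.0003],[0,0,0.0006],[0,0,0.001],[0,0,0.001]],"rot":[[0,0,0],[0,0,0],[0,0,0],[0,0,0]],"claw":[50,50,50,50]}'
python3 -m creep '{"linear":[[0,0,0.0003],[0,0,0.0006],[0,0,0.001],[0,0,0.001]],"rot":[[0,0,0],[0,0,0],[0,0,0],[0,0,0]],"claw":[50,50,50,50]}'
```

```text
time: 8.72
tcp_pos: [0.5245, -0.3329, 0.087]
eef_rot: [3.141, -0.0, -0.27]
contact_force: [-0.3, 0.8, -0.0]
gripper_width: 0.0598
time: 9.05
tcp_pos: [0.5245, -0.3328, 0.0869]
eef_rot: [3.141, -0.001, -0.27]
contact_force: [-3.0, 2.5, 7.2]
gripper_width: 0.0599
```

Contact at about 7 N. I'll ease the grip, open, and rise.

```bash
python3 -m creep '{"linear":[[0,0,-0.0005],[0,0,-0.0005],[0,0,-0.0005]],"rot":[[0,0,0],[0,0,0],[0,0,0]],"claw":[60,62,64]}' 3
python3 -m creep '{"linear":[[0,0,0],[0,0,0],[0,0,0],[0,0,0],[0,0,0],[0,0,0],[0,0,0],[0,0,0],[0,0,0],[0,0,0]],"rot":[[0,0,0],[0,0,0],[0,0,0],[0,0,0],[0,0,0],[0,0,0],[0,0,0],[0,0,0],[0,0,0],[0,0,0]],"claw":[66,68,71,74,78,82,87,92,96,100]}'
python3 -m creep '{"linear":[[0,0,0],[0,0,-0.003],[0,0,-0.01],[0,0,-0.02],[0,0,-0.035],[0,0,-0.05],[0,0,-0.07],[0,0,-0.09],[0,0,-0.11],[0,0,-0.12]],"rot":[[0,0,0],[0,0,0],[0,0,0],[0,0,0],[0,0,0],[0,0,0],[0,0,0],[0,0,0],[0,0,0],[0,0,0]],"claw":[100,100,100,100,100,100,100,100,100,100]}'
python3 - <<'E'
from h import *
o=get_obs();p,d=read_camera("wrist");print(o['tcp_pos'])
q,_=read_camera("scene")
cv2.imwrite("pics/c4.png",np.vstack([p[:250,:,::-1],np.pad(cv2.resize(q[230:370,160:330,::-1],(400,330)),((0,0),(0,240),(0,0)))]))
E
```

```text
time: 9.3
tcp_pos: [0.5247, -0.3329, 0.0866]
eef_rot: [3.141, -0.001, -0.27]
contact_force: [-1.2, 0.7, 3.6]
gripper_width: 0.0597
time: 10.13
tcp_pos: [0.5245, -0.3328, 0.0862]
eef_rot: [3.142, -0.0, -0.27]
contact_force: [0.5, -0.3, -0.0]
gripper_width: 0.0898
time: 10.97
tcp_pos: [0.5253, -0.3335, 0.2102]
eef_rot: [3.139, -0.005, -0.27]
contact_force: [0.9, -0.3, 0.4]
gripper_width: 0.0922
[ 0.52534679 -0.33346726  0.21024057]
```

View pics/c4.png

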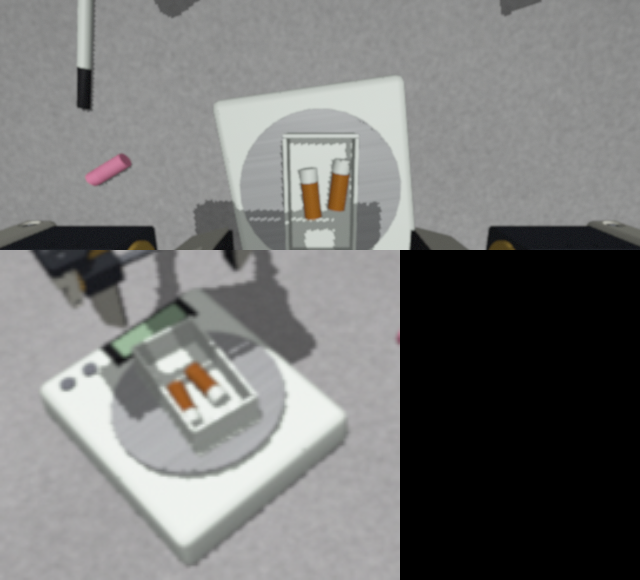

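The tray stands flat on the pan with both vials inside and the fingers are clear. Far rim at v≈134, pan far edge at v≈108. I'll check the centring numerically.

```bash
python3 - <<'E'
from h import *
o=get_obs()
R=Ro.from_euler('xyz',o['eef_rot'])
f=lambda u,v,z:R.inv().apply(wray(o,u,v,z)-o['tcp_pos']).round(4)
print("pan far",f(320,108,.06),"L",f(240,185,.06),"R",f(401,185,.06),"rim",f(284,134,.095),f(358,134,.095))
print("rim top cam expected", o['contact_force'])
q,_=read_camera("top");cv2.imwrite("pics/t5.png",cv2.resize(q[100:240,400:540,::-1],(700,700),interpolation=cv2.INTER_CUBIC)[:600])
E
```

```text
pan far [ 0.0733 -0.0018  0.1495] L [ 0.0054 -0.0752  0.149 ] R [0.0054 0.0724 0.1493] rim [ 0.0531 -0.0296  0.1143] [0.0531 0.0278 0.1144]
rim top cam expected [-0.16792981 -0.72219689 -1.02246734]
```

```bash
python3 -c "
from cell import *
print(hand_in())"
```

```text
the job is handed in; nothing more can be done
None
```

The tray with both vials now stands flat in the middle of the balance pan, and the job is handed in after about 11 s on the robot's clock. I gripped the tray across its width at 20 N, lifted it level, carried it over the pan, lowered it until light contact (about 7 N), let go and rose clear.

The last wrist and scene pictures show the tray flat on the pan with both vials inside and the gripper clear of it. In the wrist picture the tray centre is within about 1 mm of the pan centre, with calibration good to about 2 mm. No check failed or disagreed. I saved a final top-camera picture but didn't view it.

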